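# Find the unlocked coin cassette and lift it out onto the scale

## Task

The coin rack's hidden lock bar has released a cassette, but nobody can see which of the three: find it by tugging gently, lift it straight up out from between its interlocking neighbours, and set it down, without dropping it, upright near the middle of the scale's plate. Leave the other two fully home in the rack, never tip a cassette, and leave the coin roll, stamp pad, spray bottle and calculator where they are.

Things in the scene. Friction and masses are not known exactly. Their poses are not given: they have to be found in the camera images.
- rack: Fixed dark steel coin rack, 84 (x) by 244 mm (y); origin: centre of its underside, on the counter. Three cassettes side by side at y = -62, 0, +62 mm, undersides 10 mm above the counter; walls 28 mm tall, end cheeks 90 mm with the same tongue and groove. A hidden lock bar, still throughout, holds cassettes down: one, seldom two, of the three is released, and it may be any.
- cassette1_center (a point): Centre, 63 mm above the underside, of the cassette in the rack's -y end bay (three alike; x, y as the rack's, z up). Grey block 64 (x) by 60 (y) by 90 mm tall, coin columns in its x faces; on top stands a grip 20 mm thick (x), 40 mm long (y, its middle at y = +6 mm), 37 mm tall: 126 mm tall in all, 0.25 to 0.5 kg. Flat feet on the underside: it stands by itself.
- cassette2_center (a point): Centre, 63 mm above the underside, of the cassette in the middle bay (three alike; x, y as the rack's, z up). A T tongue stands 13 mm out of its +y face and runs in a T groove in the -y face of the next (1.5 mm clearance): it moves only straight up; out of the interlock after 70 mm, but only above 130 mm does its underside clear the neighbours' grips.
- cassette3_center (a point): Centre, 63 mm above the underside, of the cassette in the rack's +y end bay (three alike; x, y as the rack's, z up). Locked or released looks the same. Tugged up, a locked one stops dead after about 4 mm; a released one goes on rising against its own weight (2.5 to 5 N) and a few newtons of rubbing. Lowered again, it is home.
- plate (a point): Centre of the top of the counter scale's flat steel weighing plate, 180 by 180 mm, rigid, 40 mm above the counter; the scale is a fixed low white box 190 by 190 mm. x and y run along the plate's edges, z up.
- coin_roll: Bystander, to be left alone: lying paper coin roll, 24 mm thick, 70 mm long, near the rack. Origin: on the roll.
- stamp_pad: Bystander, to be left alone: flat black stamp pad 70 x 100 x 18 mm, near the scale. Origin: its underside's centre.
- spray2: Bystander, to be left alone: amber spray bottle, 130 mm tall. Origin: its underside's centre.
- calculator: Bystander, to be left alone: black desk calculator 160 x 100 x 20 mm. Origin: its underside's centre.
Not all that is in view belongs to the job. Leave any blue or red look-alike of the part that bears cassette1_center alone. Leave any red look-alike of the part that bears cassette2_center alone.

How it is judged:
By the outcome, as a careful person would: the job done as asked, in the order asked, and still so for the second after the job is handed in, with the robot touching nothing.
It also fails if it takes over 64 s, if anything falls off the work surface, if the arm or the gripper's body presses on something with over 40 N, if the wrist force passes 120 N, or if a joint passes its speed limit or range.

## Robot

A 6-joint arm with a two-finger parallel gripper is mounted at the origin on the work surface. World frame = base frame: x ahead of the robot, y to its left, z up, the work surface at z = 0. Lengths are in m, angles in degrees, forces in N, time in s.
With the tool pointing down it reaches from about 0.325 to 0.9 m from the base axis. Payload 3.5 kg.
Tool frame: the origin (TCP) lies midway between the tips of the shut fingers; the grasp point (between the pads) lies 19 mm behind it (ctrl.grip_point_offset is the distance from the TCP to the grasp point, in m); x points along the fingers, y is the direction in which the jaws open and shut, and the axes are right-handed (so a half turn about x gives the same grasp; the last joint's range is limited). The gripper opens to 85 mm and grips with 20 to 120 N. Pads are 22 mm wide; open, the fingers measure 114 mm over their backs; the gripper's body (76 mm by 85 mm) begins 54 mm behind the grasp point. The pads swing forward as they close: fully open they stand 13 mm farther back than shut.
Start: joints at [-74.622, 15.837, -1.513, 72.651, 0, 84.076], TCP at [0.227, -0.582, 0.205] pointing down, gripper open.
Joint ranges: [-178.77, 178.77], [-48.84, 107.48], [-61.69, 71.31], [-111.58, 123.2], [-90, 87.43], [-180, 180]. Speed limits (degrees/s): [147.25, 147.25, 180, 180, 180, 180].

## Interface

Orientations are given as [roll, pitch, yaw] about the fixed x, y, z axes, in that order (R = Rz(yaw) Ry(pitch) Rx(roll)).
In Python, from rig import ctrl gives the robot as it stands.
- The arm moves only by the tool jog_arm, never from a script. Its argument "deltas" is one flat list of numbers, 7 for each row, row after row: the shift along the tool's x, y, z in cm, then the turn, a rotation vector about the tool's x, y, z in rad, then the opening, from 0 (shut) to 1 (fully open). A call has 1 to 20 rows; each row is the pose to reach, as a shift and turn from the pose commanded when the call began, along the tool's axes at that moment; what a row does not reach only later rows make up. A row lasts 1/8 s, in which the tool goes at most 62.5 mm and 10.7 degrees, less where a joint would pass 70% of its speed; a pose out of reach is approached as far as the arm can. A call with a gripper value outside its range is refused whole. The fingers move at their own pace and stop on an object; "newtons" is the grip in N (left out, the last holds). Time passes only in rows, so rows that repeat a pose let the fingers close. It gives the time, the measured TCP pose, the force and the opening at its end, in the units of the state.
- ctrl.read_state(): the state, without advancing time (a new reading comes with each control period).
- ctrl.grab_frame(name): name is "scene" or "side" or "wrist"; returns the picture (400x640x3 uint8, red, green, blue); there is no depth.
- ctrl.get_calibration(name): a dict with "fx", "fy", "cx", "cy" (pixels), "extrinsics" (4x4, takes a point from world to camera coordinates). Camera axes: x right, y down, z forward; pixel columns grow to the right and rows downward; lengths in m; the calibration is good to about 2 mm. The wrist camera is an equidistant fisheye: a pixel r from the principal point sees the ray r / f radians off the axis. A picture is of the moment at which its call begins: read the wrist's pose just before it. get_calibration takes no time and is no camera call; for the wrist camera it gives the pose at the moment of the call.
- ctrl.sign_off(): hands the job in, once; it reports no verdict.
Trained networks look in the newest picture that a camera, given by its name, has taken for a name from the list of things; names that differ only in an ending like _2 or _b are one class to them, and where a whole thing is asked for, a point or a joint stands for the part that bears it (a point fixed in the world has none). Each returns a list of dicts, best first, with "p" (0 to 1); they miss things now and then, are a little off and sometimes report something else, mostly with a low value. They report only what shows in the picture. A call takes as long as a camera call. They do not tell look-alikes from the thing itself.
- ctrl.cut_out(camera, thing): "region" (400x640 bool, what is visible of it) and "at" ([column, row] in pixels, amid what is visible of it).
The state is a dict: "clock": time; "qpos": joint angles; "qvel": joint speeds; "joint_torque": joint torques, N m; "ee_pos": TCP position; "orientation": TCP orientation; "force": force on the tool from outside, world axes, zero at the start; "wrist_torque": the same for the moment, N m; "gripper_width": finger opening in m.
Only numpy, scipy, OpenCV 4.12 (cv2) and the standard library are available. Lean on these libraries where they do the work, as an engineer would, in place of code of your own. Each camera call takes 0.05 s, during which the arm holds its last target.

## Working session

There is one attempt and no reset: what is moved stays moved. The work goes in short steps, Python scripts to look and compute and a tool call to move; the robot and the scene stay as the last step left them, time stands still between calls to the robot, and variables do not carry over. Pictures are saved under pics/ and viewed, and the job is handed in when it is done.

Besides the shell and the picture viewer there is one more tool, called after "Call:" as name(argument=value, ...) on one line, values as JSON. jog_arm: Moves the arm, as the interface text tells. Its arguments: {"type":"object","properties":{"deltas":{"type":"array"},"newtons":{"type":"number"}},"required":["deltas"]}

```bash
ls; mkdir -p pics; python3 - <<'E'
from rig import ctrl
import cv2
print(ctrl.read_state())
for n in ["scene","side","wrist"]:
    im=ctrl.grab_frame(n); cv2.imwrite(f"pics/{n}0.png",im[:,:,::-1])
    c=ctrl.get_calibration(n); print(n,c)
E
```

```text
pics
{'clock': 0.0, 'qpos': array([-7.46212091e+01,  1.58783016e+01, -1.59802084e+00,  7.26502863e+01,
        6.20714535e-05,  8.40744348e+01]), 'qvel': array([-0.01687921,  0.01646638, -0.05951847,  0.10933444,  0.03076104,
       -0.03596026]), 'joint_torque': array([-1.92141065e-04, -4.45510948e+01,  2.95201099e+01,  1.64643471e-02,
       -1.61551416e-04,  4.33578293e-06]), 'ee_pos': array([ 0.22683299, -0.58148958,  0.20405782]), 'orientation': array([-95.95365507,  89.87339121, 105.35070097]), 'force': array([ 0.60377651,  0.2950146 , -0.24609063]), 'wrist_torque': array([-3.64585806e-02, -6.70802087e-03,  5.51554680e-06]), 'gripper_width': 0.08517440626042991}
scene {'fx': 419.62838094564006, 'fy': 419.62838094564006, 'cx': 311.0276390876038, 'cy': 198.66201874446335, 'extrinsics': array([[-0.85096847,  0.52501841, -0.0144337 ,  0.4650592 ],
       [ 0.36220007,  0.5667221 , -0.74002512, -0.14703116],
       [-0.38034692, -0.63496593, -0.67242434,  1.45316829],
       [ 0.        ,  0.        ,  0.        ,  1.        ]])}
side {'fx': 394.9947654280277, 'fy': 394.9947654280277, 'cx': 318.64081058701237, 'cy': 197.87080609929345, 'extrinsics': array([[-8.72655811e-01, -4.88334954e-01,  8.98482067e-04,
         4.83585256e-01],
       [-3.78614116e-01,  6.75420078e-01, -6.32818355e-01,
         2.61160317e-01],
       [ 3.08420469e-01, -5.52572793e-01, -7.74299763e-01,
         1.12447568e+00],
       [ 0.00000000e+00,  0.00000000e+00,  0.00000000e+00,
         1.00000000e+00]])}
wrist {'fx': 309.70691628693146, 'fy': 309.70691628693146, 'cx': 313.8932050911234, 'cy': 199.134849188592, 'extrinsics': array([[ 0.36374749, -0.93149374, -0.00267855, -0.62431388],
       [-0.88702067, -0.34725586,  0.30431513, -0.04064554],
       [-0.28439778, -0.10831794, -0.95256765,  0.38071391],
       [ 0.        ,  0.        ,  0.        ,  1.        ]])}
```

View pics/scene0.png

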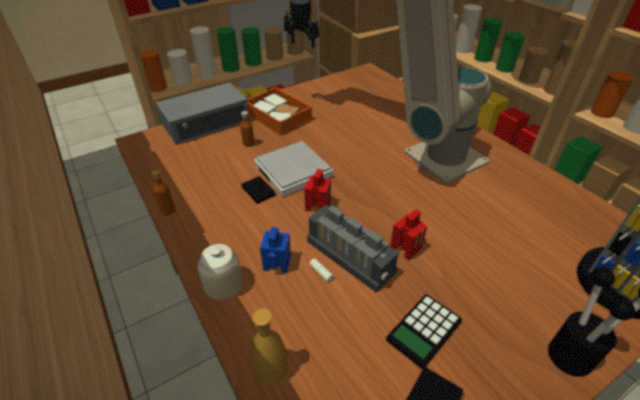

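View pics/side0.png

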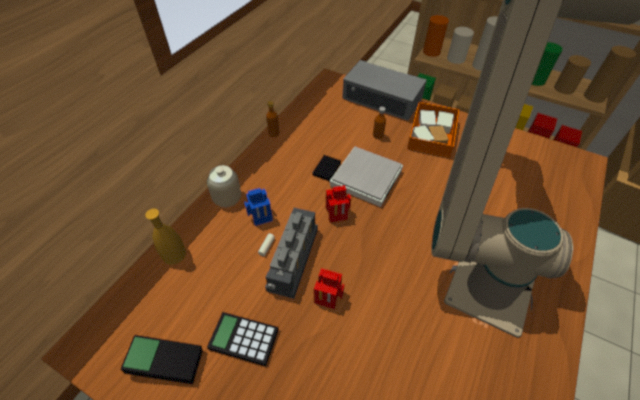

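View pics/wrist0.png

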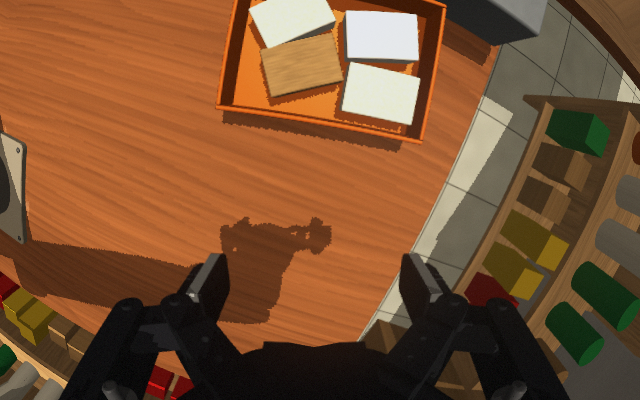

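```bash
cat > h.py <<'E'
from rig import ctrl
import numpy as np, cv2
def proj(cam,P):
    c=ctrl.get_calibration(cam);E=c['extrinsics'];P=np.atleast_2d(P)
    q=P@E[:3,:3].T+E[:3,3]
    if cam=='wrist':
        r=np.hypot(q[:,0],q[:,1]);th=np.arctan2(r,q[:,2]);s=th/np.maximum(r,1e-9)
        return np.c_[c['cx']+c['fx']*s*q[:,0],c['cy']+c['fy']*s*q[:,1]]
    return np.c_[c['cx']+c['fx']*q[:,0]/q[:,2],c['cy']+c['fy']*q[:,1]/q[:,2]]
def ray(cam,uv):
    c=ctrl.get_calibration(cam);E=c['extrinsics']
    x=(uv[0]-c['cx'])/c['fx'];y=(uv[1]-c['cy'])/c['fy']
    if cam=='wrist':
        t=np.hypot(x,y); d=np.array([x*np.sinc(t/np.pi),y*np.sinc(t/np.pi),np.cos(t)])
    else: d=np.array([x,y,1.])
    R=E[:3,:3]; return -R.T@E[:3,3], R.T@d
def onplane(cam,uv,z):
    o,d=ray(cam,uv); return o+d*(z-o[2])/d[2]
E
python3 - <<'E'
from h import *
for cam in ['scene','side']:
    im=ctrl.grab_frame(cam)
    out=im.copy()
    for i,t in enumerate(['rack','cassette1_center','plate','coin_roll','stamp_pad','spray2','calculator']):
        for d in ctrl.cut_out(cam,t):
            if d['p']<.2: continue
            m=d['region']; print(cam,t,round(d['p'],2),np.round(d['at']),m.sum(), np.round(onplane(cam,d['at'],{'plate':.04,'cassette1_center':.08}.get(t,.02)),3))
            cs,_=cv2.findContours(m.astype(np.uint8),0,2)
            cv2.drawContours(out,cs,-1,[(255,0,0),(0,255,0),(0,0,255),(255,255,0),(0,255,255),(255,0,255),(255,255,255)][i],1)
    crop=out[120:320,180:500] if cam=='scene' else out[120:320,180:500]
    cv2.imwrite(f'pics/{cam}1.png',cv2.resize(crop,(800,500),interpolation=2)[:,:,::-1])
print(ctrl.read_state()['clock'])
E
```

```text
scene rack 0.69 [374. 267.] 1614 [0.52  0.263 0.02 ]
scene cassette1_center 0.87 [321. 191.] 878 [ 0.512 -0.     0.08 ]
scene cassette1_center 0.77 [276. 251.] 1112 [0.727 0.129 0.08 ]
scene cassette1_center 0.56 [329. 223.] 715 [0.562 0.12  0.08 ]
scene plate 0.72 [294. 164.] 2408 [ 0.489 -0.201  0.04 ]
scene coin_roll 0.5 [323. 272.] 273 [0.637 0.206 0.02 ]
scene stamp_pad 0.71 [260. 189.] 588 [ 0.629 -0.169  0.02 ]
scene spray2 0.75 [247. 133.] 388 [ 0.529 -0.477  0.02 ]
scene spray2 0.7 [426. 329.] 3049 [0.529 0.465 0.02 ]
scene calculator 0.68 [425. 332.] 3119 [0.536 0.468 0.02 ]
side rack 0.98 [293. 277.] 1197 [0.5   0.247 0.02 ]
side cassette1_center 0.82 [302. 223.] 458 [0.55  0.107 0.08 ]
side cassette1_center 0.73 [258. 206.] 749 [0.701 0.116 0.08 ]
side cassette1_center 0.71 [337. 201.] 738 [ 0.499 -0.019  0.08 ]
side plate 0.7 [369. 177.] 2549 [ 0.468 -0.194  0.04 ]
side coin_roll 0.54 [266. 244.] 171 [0.629 0.191 0.02 ]
side stamp_pad 0.98 [327. 166.] 449 [ 0.623 -0.186  0.02 ]
side stamp_pad 0.55 [297. 223.] 453 [0.588 0.079 0.02 ]
side stamp_pad 0.4 [268. 244.] 163 [0.623 0.19  0.02 ]
side spray2 0.71 [379. 121.] 310 [ 0.562 -0.5    0.02 ]
side calculator 0.91 [240. 337.] 2565 [0.528 0.46  0.02 ]
0.95
```

View pics/scene1.png

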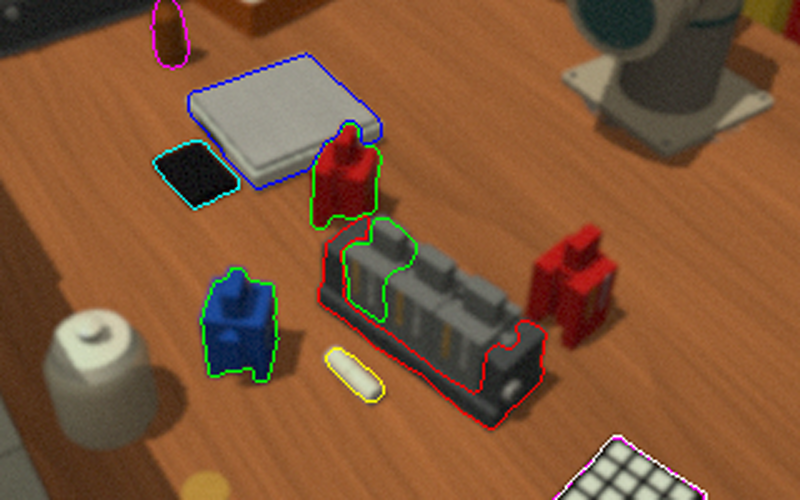

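View pics/side1.png

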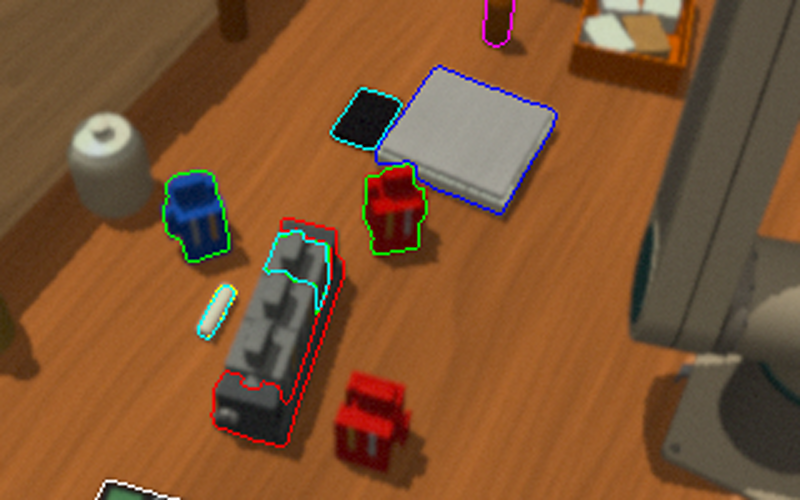

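```bash
python3 - <<'E'
from h import *
from scipy.spatial.transform import Rotation as Ro
# grip tops in crops (z=.136)
for cam,pts in [('scene',[(392,228),(438,258),(487,290)]),('side',[(297,243),(280,292),(262,340)])]:
    for p in pts:
        print(cam,np.round(onplane(cam,(180+p[0]*.4,120+p[1]*.4),.136),3))
# plate corners z=.04
for cam,pts in [('scene',[(190,97),(307,55),(380,122),(258,170)]),('side',[(438,68),(556,112),(505,200),(380,150)])]:
    print(cam,[np.round(onplane(cam,(180+p[0]*.4,120+p[1]*.4),.04)[:2],3) for p in pts])
s=ctrl.read_state(); R=Ro.from_euler('xyz',s['orientation'],degrees=True).as_matrix(); print(R.round(3))
for cam in ['scene','side']:
    im=ctrl.grab_frame(cam); c=im[190:310,230:430]
    cv2.imwrite(f'pics/{cam}2.png',cv2.resize(c,(800,480),interpolation=2)[:,:,::-1])
E
```

```text
scene [0.553 0.139 0.136]
scene [0.539 0.199 0.136]
scene [0.525 0.258 0.136]
side [0.547 0.128 0.136]
side [0.529 0.194 0.136]
side [0.514 0.255 0.136]
scene [array([ 0.58 , -0.292]), array([ 0.4  , -0.291]), array([ 0.398, -0.112]), array([ 0.576, -0.114])]
side [array([ 0.571, -0.302]), array([ 0.388, -0.303]), array([ 0.387, -0.122]), array([ 0.569, -0.119])]
[[ 0.     0.363 -0.932]
 [ 0.    -0.932 -0.363]
 [-1.    -0.    -0.   ]]
```

View pics/scene2.png

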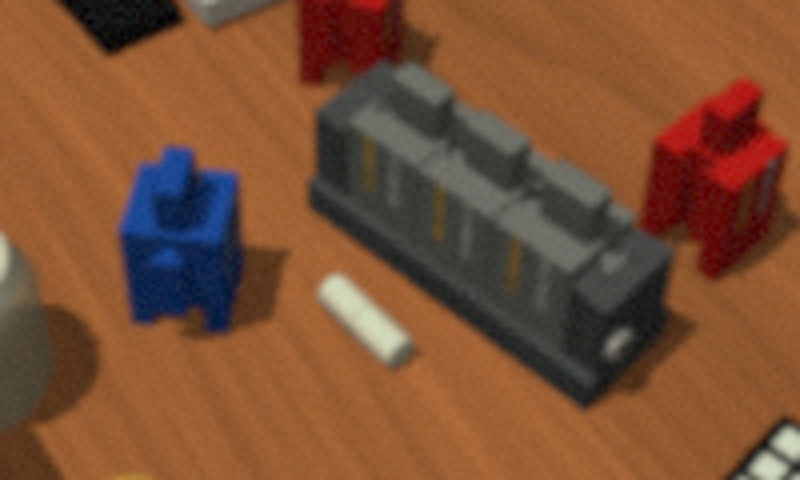

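View pics/side2.png

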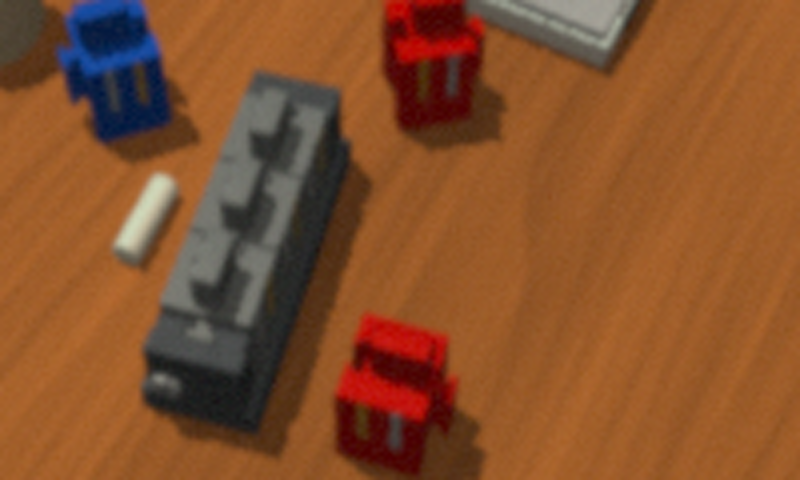

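Call:
jog_arm(deltas=[-14.6, -60.8, -56.7, -1.435, 0, 0, 0.6, -14.6, -60.8, -56.7, -1.435, 0, 0, 0.6, -14.6, -60.8, -56.7, -1.435, 0, 0, 0.6, -14.6, -60.8, -56.7, -1.435, 0, 0, 0.6, -14.6, -60.8, -56.7, -1.435, 0, 0, 0.6, -14.6, -60.8, -56.7, -1.435, 0, 0, 0.6, -14.6, -60.8, -56.7, -1.435, 0, 0, 0.6, -14.6, -60.8, -56.7, -1.435, 0, 0, 0.6, -14.6, -60.8, -56.7, -1.435, 0, 0, 0.6, -14.6, -60.8, -56.7, -1.435, 0, 0, 0.6, -14.6, -60.8, -56.7, -1.435, 0, 0, 0.6, -14.6, -60.8, -56.7, -1.435, 0, 0, 0.6, -14.6, -60.8, -56.7, -1.435, 0, 0, 0.6, -14.6, -60.8, -56.7, -1.435, 0, 0, 0.6, -14.6, -60.8, -56.7, -1.435, 0, 0, 0.6, -14.6, -60.8, -56.7, -1.435, 0, 0, 0.6])

```text
clock: 3.05
ee_pos: [0.534, 0.1897, 0.351]
orientation: [-63.3, 89.9, -139.8]
force: [-0.4, -0.6, -0.3]
gripper_width: 0.0515
```

```bash
python3 - <<'E'
from h import *
from scipy.spatial.transform import Rotation as Ro
s=ctrl.read_state(); R=Ro.from_euler('xyz',s['orientation'],degrees=True).as_matrix(); print(s,R.round(3))
im=ctrl.grab_frame('wrist'); np.save('w3.npy',im)
cv2.imwrite('pics/w3.png',im[:,:,::-1])
o,_=ray('wrist',(314,199));print(o)
E
```

```text
{'clock': 3.05, 'qpos': array([ 1.30344080e+01,  7.67263012e+00,  5.69508775e+00,  8.80718926e+01,
       -2.54196584e-02,  8.95126642e+01]), 'qvel': array([-0.9897668 , -0.767804  , -0.71677795, -0.06447175,  0.16080721,
       -0.11553615]), 'joint_torque': array([ 6.28094114e-01, -3.76442134e+01,  3.09272039e+01, -4.52859770e-02,
        2.64784618e-02,  1.91033955e-04]), 'ee_pos': array([0.53401953, 0.18968727, 0.3509747 ]), 'orientation': array([ -63.27494773,   89.94441243, -139.753193  ]), 'force': array([-0.37067584, -0.6456464 , -0.27063819]), 'wrist_torque': array([ 0.00647113, -0.00860016,  0.00138316]), 'gripper_width': 0.05147505682833587} [[-0.001  0.972  0.234]
 [-0.001  0.234 -0.972]
 [-1.    -0.001  0.   ]]
[0.51562994 0.26437989 0.5200468 ]
```

View pics/w3.png

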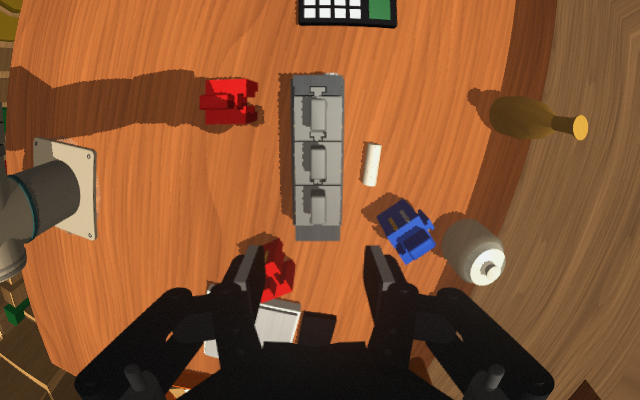

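```bash
python3 - <<'E'
import numpy as np,cv2
im=np.load('w3.npy'); c=im[65:250,260:380]
cv2.imwrite('pics/w3z.png',cv2.resize(c,None,fx=3.2,fy=3.2,interpolation=2)[:,:,::-1])
E
```

```text
(no output)
```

View pics/w3z.png

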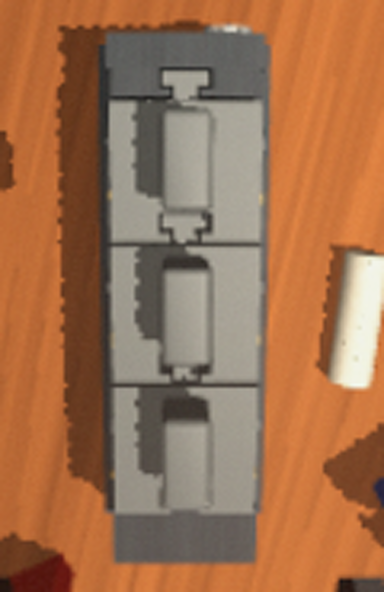

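```bash
cat > fit.py <<'E'
from h import *
from scipy.optimize import least_squares
pts=[(109,98,-32,92,.1),(260,98,32,92,.1),(109,243,-32,31,.1),(261,243,32,31,.1),(110,384,-32,-31,.1),(260,384,32,-31,.1),(112,514,-32,-92,.1),(257,514,32,-92,.1),
(164,108,-10,88,.136),(211,108,10,88,.136),(164,268,-10,26,.136),(210,268,10,26,.136),(163,418,-10,-36,.136),(211,418,10,-36,.136)]
# second image axis: image right = ? world; tested via sign s
pts=np.array(pts,float); uv=np.c_[260+pts[:,0]/3.2,65+pts[:,1]/3.2]
def W(p,q):
    c,s=np.cos(p[2]),np.sin(p[2]); x=q[:,0]/1e3;y=q[:,1]/1e3
    return np.c_[p[0]+c*x-s*y,p[1]+s*x+c*y,q[:,2]]
if __name__=='__main__':
  for p0 in [(.535,.19,.235)]:
    r=least_squares(lambda p:(proj('wrist',W(p,pts[:,2:]))-uv).ravel(),p0,loss='soft_l1')
    print(r.x,np.degrees(r.x[2]),r.cost);print((proj('wrist',W(r.x,pts[:,2:]))-uv).round(1))
    for cam in ['scene','side']:
        im=ctrl.grab_frame(cam)[190:310,230:430]; im=cv2.resize(im,(800,480),interpolation=2)
        g=[]
        for k in (-62,0,62):
            for a,b in ((-10,-14),(10,-14),(10,26),(-10,26)): g.append((a,k+b,.136))
            for a,b in ((-32,-30),(32,-30),(32,30),(-32,30)): g.append((a,k+b,.1))
        u=(proj(cam,W(r.x,np.array(g)))-[230,190])*4
        for i in range(0,len(u),4): cv2.polylines(im,[u[i:i+4].round().astype(int).reshape(-1,1,2)],True,(255,0,0),1)
        cv2.imwrite(f'pics/{cam}4.png',im[:,:,::-1])
E
python3 fit.py
```

```text
[0.53981533 0.18586038 0.2381956 ] 13.647602809178546 3.660474703986239
[[-0.1  0.7]
 [ 0.6  0.7]
 [ 0.4  0.1]
 [-0.1  0.1]
 [ 0.8 -0. ]
 [-0.6 -0.1]
 [ 1.1 -0.5]
 [-0.7 -0.6]
 [-1.2 -0.1]
 [ 0.5 -0. ]
 [-1.  -0.4]
 [ 0.7 -0.4]
 [-0.4  0.2]
 [ 0.   0.2]]
```

View pics/scene4.png

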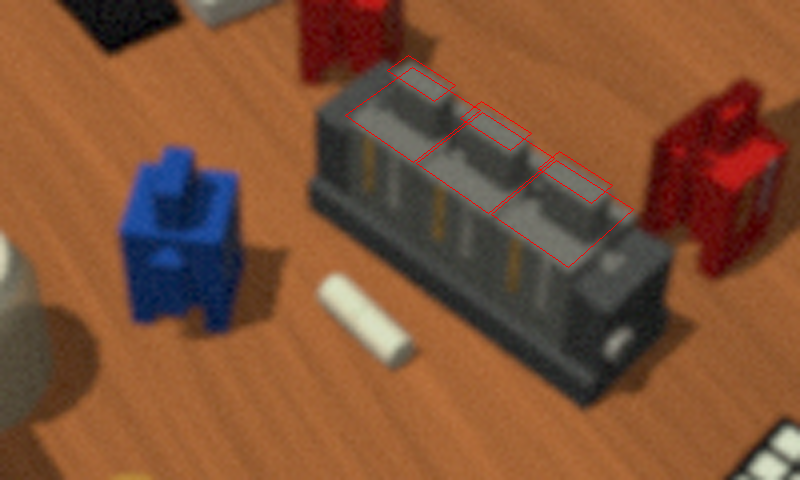

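View pics/side4.png

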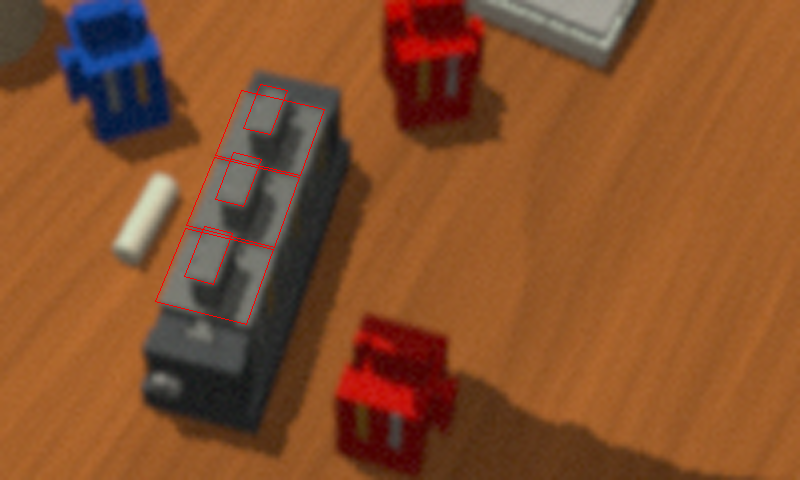

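Call:
jog_arm(deltas=[5, 0.26, -0.24, 0, 0, 0, 0.6, 10, 0.26, -0.24, 0, 0, 0, 0.6, 14, 0.26, -0.24, 0, 0, 0, 0.6, 16, 0.26, -0.24, 0, 0, 0, 0.6, 16, 0.26, -0.24, 0, 0, 0, 0.6])

```text
clock: 3.82
ee_pos: [0.5344, 0.1917, 0.1893]
orientation: [-89.2, 89.7, -165.8]
force: [0.7, 0.3, 0.5]
gripper_width: 0.0512
```

```bash
python3 - <<'E'
from h import *
s=ctrl.read_state(); print(s['ee_pos'],s['orientation'])
im=ctrl.grab_frame('wrist'); np.save('w5.npy',im)
p=s['ee_pos']
import fit
r=(0.5385,.1875,.2375)
g=[]
for k in (-62,0,62):
    for a,b in ((-10,-14),(10,-14),(10,26),(-10,26)): g.append((a,k+b,.136))
    for a,b in ((-32,-30),(32,-30),(32,30),(-32,30)): g.append((a,k+b,.1))
o=im.copy();u=proj('wrist',fit.W(r,np.array(g)))
for i in range(0,len(u),4): cv2.polylines(o,[u[i:i+4].round().astype(int).reshape(-1,1,2)],True,(255,0,0),1)
print(proj('wrist',np.array([p,[p[0],p[1],.136]])))
c=o[120:400,180:460];cv2.imwrite('pics/w5.png',cv2.resize(c,None,fx=2,fy=2,interpolation=2)[:,:,::-1])
E
```

```text
[0.53442932 0.1916954  0.18925042] [ -89.19800032   89.73865224 -165.75995413]
[[312.21804407 235.37402755]
 [312.67521754 206.61397744]]
```

View pics/w5.png

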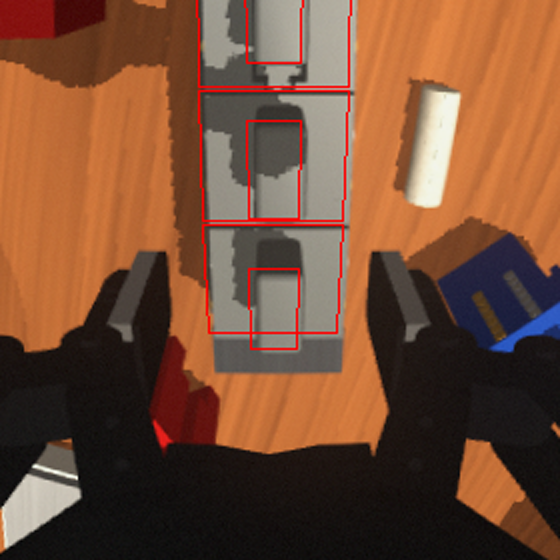

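Call:
jog_arm(deltas=[3, 0.1, 0, 0, 0, 0, 0.6, 5, 0.1, 0, 0, 0, 0, 0.6, 5, 0.1, 0, 0, 0, 0, 0.6, 5, 0.1, 0, 0, 0, 0, 0.6])

```text
clock: 4.38
ee_pos: [0.5387, 0.1935, 0.1432]
orientation: [89.2, 89.8, 12.7]
force: [0.3, -0.1, 0.4]
gripper_width: 0.051
```

```bash
python3 - <<'E'
from h import *
s=ctrl.read_state(); print(s['clock'],s['ee_pos'],s['orientation'],s['force'])
im=ctrl.grab_frame('wrist')
p=s['ee_pos']
print(proj('wrist',np.array([p,[p[0],p[1],.136]])))
c=im[120:400,180:460];cv2.imwrite('pics/w6.png',cv2.resize(c,None,fx=2,fy=2,interpolation=2)[:,:,::-1])
print(ctrl.read_state()['ee_pos'])
E
```

```text
4.375 [0.53872775 0.19345513 0.14321136] [89.15189216 89.82235303 12.65858201] [ 0.25207785 -0.0502184   0.4377873 ]
[[314.30712428 236.37480805]
 [314.25443991 231.55273842]]
[0.53888881 0.19354643 0.14329957]
```

View pics/w6.png

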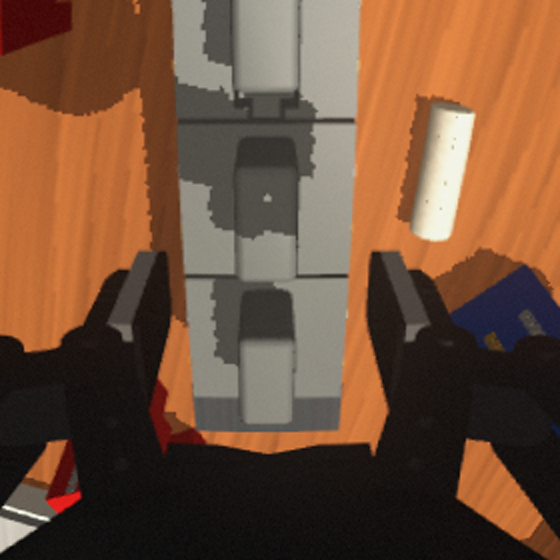

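Call:
jog_arm(deltas=[2, -0.08, 0, 0, 0, 0, 0.6, 3.4, -0.08, 0, 0, 0, 0, 0.6, 3.4, -0.08, 0, 0, 0, 0, 0.3, 3.4, -0.08, 0, 0, 0, 0, 0, 3.4, -0.08, 0, 0, 0, 0, 0, 3.4, -0.08, 0, 0, 0, 0, 0], newtons=40)

```text
clock: 5.18
ee_pos: [0.5371, 0.1933, 0.1077]
orientation: [94.5, 89.9, 18.1]
force: [0.6, 0.2, -0.7]
gripper_width: 0.0182
```

```bash
python3 - <<'E'
from h import *
s=ctrl.read_state(); print(s['clock'],s['ee_pos'],s['orientation'],s['force'],s['wrist_torque'],s['gripper_width'])
E
```

```text
5.175 [0.53707185 0.19329874 0.1077418 ] [94.54839566 89.93870392 18.07262335] [ 0.59708179  0.19907378 -0.66648752] [ 0.03953078 -0.04675242  0.02497541] 0.01821322722009328
```

Call:
jog_arm(deltas=[-0.15, 0, 0, 0, 0, 0, 0, -0.3, 0, 0, 0, 0, 0, 0, -0.45, 0, 0, 0, 0, 0, 0, -0.55, 0, 0, 0, 0, 0, 0, -0.55, 0, 0, 0, 0, 0, 0])

```text
clock: 5.8
ee_pos: [0.5363, 0.1931, 0.1127]
orientation: [-88.3, 90.0, -164.8]
force: [-0.6, -0.0, -4.5]
gripper_width: 0.018
```

```bash
cat > st.py <<'E'
from h import *
s=ctrl.read_state(); print(s['clock'],s['ee_pos'],s['orientation'],s['force'],s['wrist_torque'],s['gripper_width'])
E
python3 st.py
```

```text
5.8 [0.53633747 0.19306855 0.11265814] [ -88.29246274   89.97231398 -164.77212667] [-0.5636396  -0.04463263 -4.47357798] [0.01456436 0.02127658 0.00971888] 0.018012774471887278
```

Call:
jog_arm(deltas=[-0.15, 0, 0, 0, 0, 0, 0, -0.3, 0, 0, 0, 0, 0, 0, -0.4, 0, 0, 0, 0, 0, 0, -0.4, 0, 0, 0, 0, 0, 0])

```text
clock: 6.3
ee_pos: [0.5367, 0.1931, 0.1168]
orientation: [89.7, 90.0, 13.2]
force: [0.8, -0.3, -4.3]
gripper_width: 0.018
```

```bash
python3 st.py; python3 - <<'E'
from h import *
for cam in ['scene','side']:
    im=ctrl.grab_frame(cam)[170:310,230:430]
    cv2.imwrite(f'pics/{cam}7.png',cv2.resize(im,(800,560),interpolation=2)[:,:,::-1])
E
```

```text
6.3 [0.53668327 0.19314096 0.11684743] [89.69254215 89.98792984 13.21142424] [ 0.75761274 -0.25087176 -4.34181481] [ 0.04769532  0.00521562 -0.03026395] 0.017962846126135162
```

View pics/scene7.png

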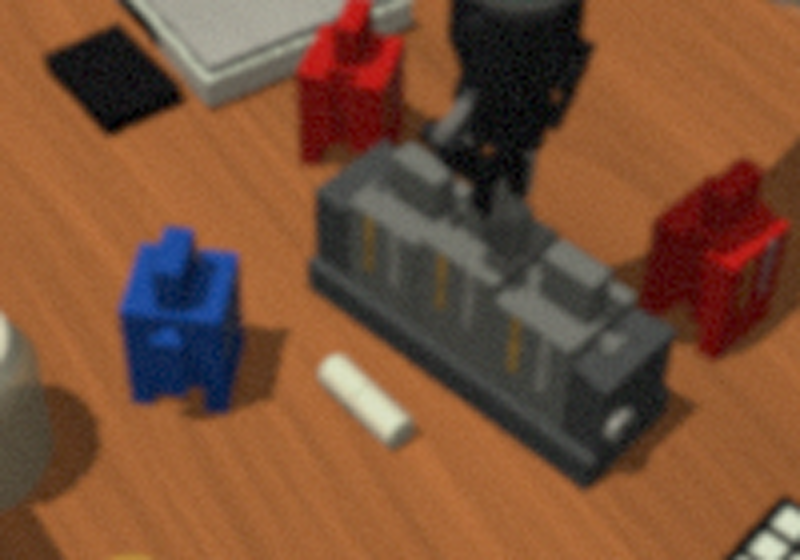

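Call:
jog_arm(deltas=[0, 0, 0, 0, 0, 0, 0, -0.5, 0, 0, 0, 0, 0, 0, -1.3, 0, 0, 0, 0, 0, 0, -2.3, 0, 0, 0, 0, 0, 0, -3.3, 0, 0, 0, 0, 0, 0, -4.3, 0, 0, 0, 0, 0, 0, -5, 0, 0, 0, 0, 0, 0], newtons=60)

```text
clock: 7.28
ee_pos: [0.537, 0.1932, 0.1678]
orientation: [87.9, 89.9, 11.4]
force: [-0.9, 0.6, -5.5]
gripper_width: 0.0169
```

```bash
python3 st.py; python3 - <<'E'
from h import *
for cam in ['scene','side']:
    im=ctrl.grab_frame(cam)[170:310,230:430]
    cv2.imwrite(f'pics/{cam}8.png',cv2.resize(im,(800,560),interpolation=2)[:,:,::-1])
E
```

```text
7.275 [0.53697117 0.19323033 0.16778165] [87.85959867 89.93603684 11.38070066] [-0.94294853  0.61433892 -5.46254217] [ 0.00107782 -0.03107943  0.00712285] 0.01688119293308783
```

View pics/scene8.png

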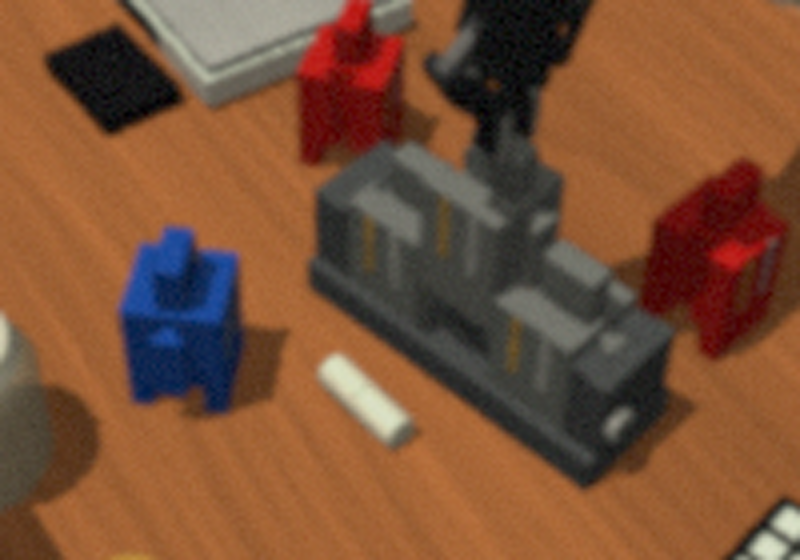

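View pics/side8.png

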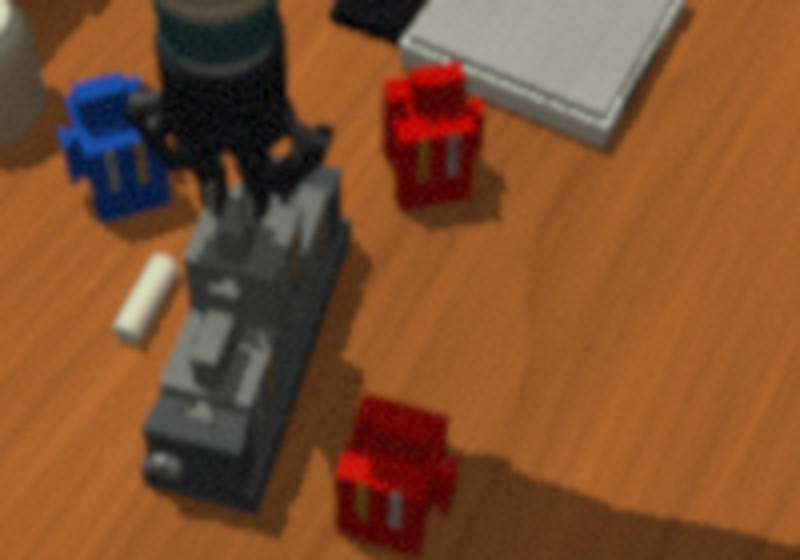

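Only the middle cassette is rising (about 60 mm up); its neighbours are still home. I'll keep lifting straight up.

Call:
jog_arm(deltas=[-0.8, 0, 0, 0, 0, 0, 0, -1.8, 0, 0, 0, 0, 0, 0, -2.8, 0, 0, 0, 0, 0, 0, -3.8, 0, 0, 0, 0, 0, 0, -4.8, 0, 0, 0, 0, 0, 0, -5.8, 0, 0, 0, 0, 0, 0, -6.8, 0, 0, 0, 0, 0, 0, -7.8, 0, 0, 0, 0, 0, 0, -8.8, 0, 0, 0, 0, 0, 0, -9.8, 0, 0, 0, 0, 0, 0, -10.8, 0, 0, 0, 0, 0, 0, -11.8, 0, 0, 0, 0, 0, 0, -12.8, 0, 0, 0, 0, 0, 0, -12.8, 0, 0, 0, 0, 0, 0])

```text
clock: 9.12
ee_pos: [0.5374, 0.1933, 0.296]
orientation: [89.7, 89.9, 13.2]
force: [0.3, -0.4, -5.0]
gripper_width: 0.017
```

```bash
python3 st.py; python3 - <<'E'
from h import *
for cam in ['scene','side']:
    im=ctrl.grab_frame(cam)[110:310,180:440]
    cv2.imwrite(f'pics/{cam}9.png',cv2.resize(im,(780,600),interpolation=2)[:,:,::-1])
E
```

```text
9.125 [0.537376   0.19331455 0.29601812] [89.72490272 89.86316633 13.24854012] [ 0.34109656 -0.3522348  -5.03765103] [ 0.05967774 -0.05783998 -0.00239655] 0.016959212300858825
```

View pics/scene9.png

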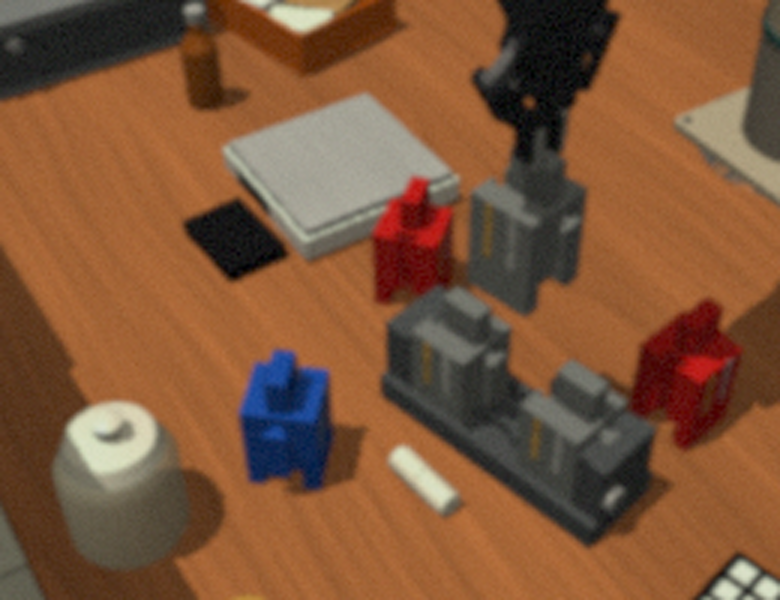

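View pics/side9.png

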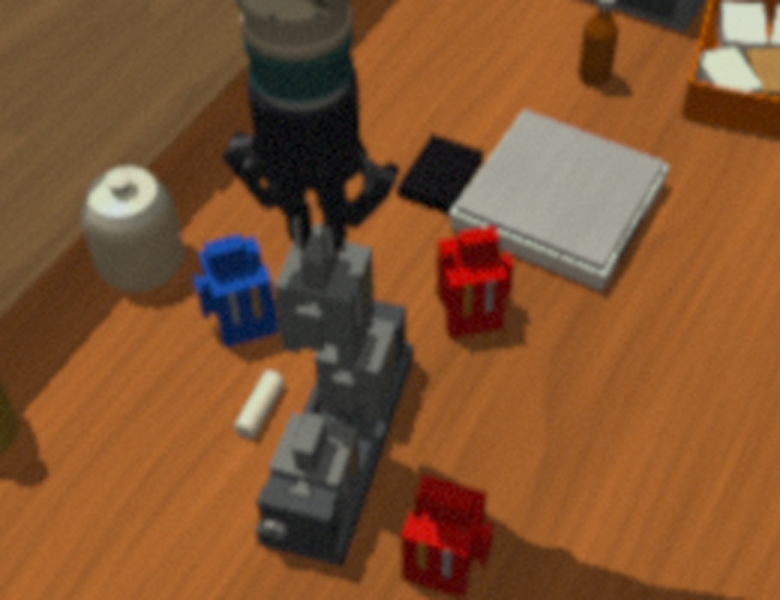

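Call:
jog_arm(deltas=[0, -0.43, 1.1, 0.007, 0, 0, 0, 0, -1.16, 2.96, 0.02, 0, 0, 0, 0, -2.03, 5.18, 0.033, 0, 0, 0, 0, -3.04, 7.78, 0.05, 0, 0, 0, 0, -4.05, 10.37, 0.066, 0, 0, 0, 0, -5.06, 12.96, 0.083, 0, 0, 0, 0, -6.08, 15.55, 0.1, 0, 0, 0, 0, -7.09, 18.14, 0.116, 0, 0, 0, 0, -8.1, 20.74, 0.132, 0, 0, 0, 0, -9.12, 23.33, 0.149, 0, 0, 0, 0, -10.13, 25.92, 0.165, 0, 0, 0, 0, -11.14, 28.51, 0.182, 0, 0, 0, 0, -12.15, 31.1, 0.2, 0, 0, 0, 0, -13.0, 33.3, 0.212, 0, 0, 0, 0, -13.75, 35.2, 0.224, 0, 0, 0, 0, -14.2, 36.3, 0.231, 0, 0, 0, 0, -14.47, 37.03, 0.236, 0, 0, 0, 0, -14.47, 37.03, 0.236, 0, 0, 0, 0, -14.47, 37.03, 0.236, 0, 0, 0])

```text
clock: 11.6
ee_pos: [0.4824, -0.2002, 0.2947]
orientation: [-160.3, 90.0, 109.7]
force: [-0.4, -0.1, -4.5]
gripper_width: 0.017
```

```bash
python3 st.py; python3 - <<'E'
from h import *
for cam in ['scene','side','wrist']:
    im=ctrl.grab_frame(cam)
    np.save(cam+'10.npy',im)
    if cam!='wrist': im=cv2.resize(im[90:290,200:460],(780,600),interpolation=2)
    cv2.imwrite(f'pics/{cam}10.png',im[:,:,::-1])
E
```

```text
11.6 [ 0.48240996 -0.20021016  0.29468012] [-160.33756684   89.97124715  109.69555113] [-0.3953059  -0.1435373  -4.52303017] [ 0.03097507 -0.04180051 -0.02455648] 0.016990964838820632
```

View pics/scene10.png

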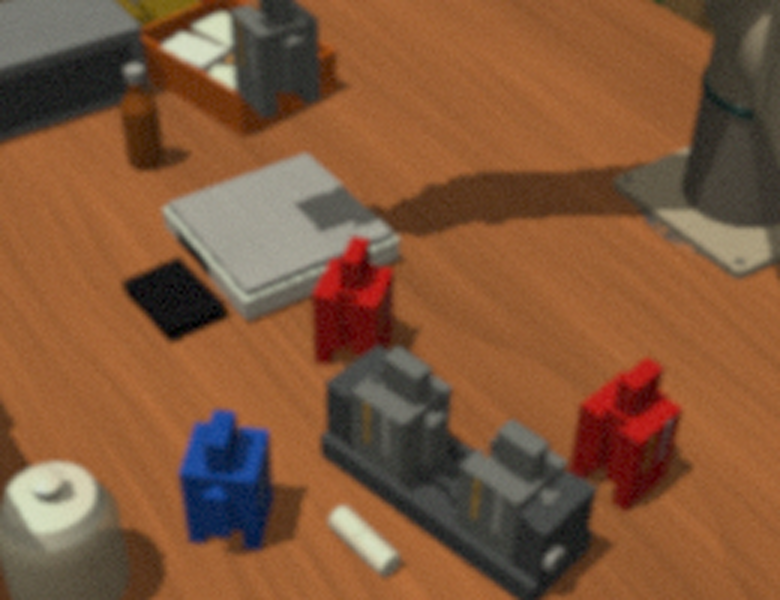

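View pics/side10.png

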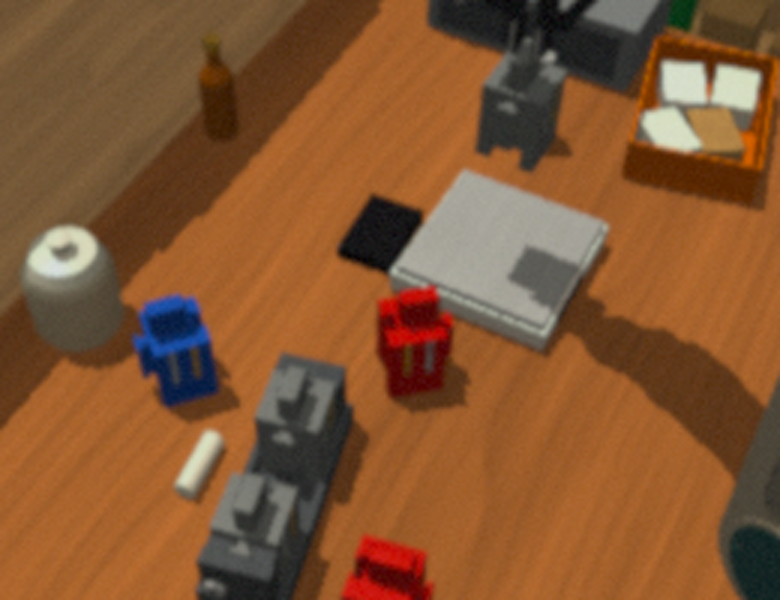

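View pics/wrist10.png

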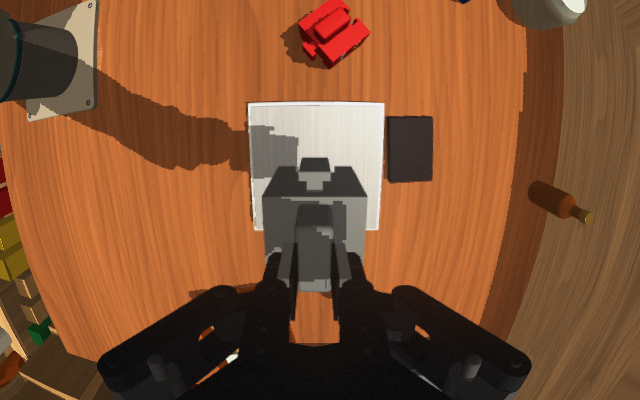

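```bash
python3 - <<'E'
from h import *
for uv in [(249,103),(384,104),(380.5,229),(253,228)]: print(onplane('wrist',uv,.04).round(4))
E
```

```text
[ 0.3935 -0.1204  0.04  ]
[ 0.5781 -0.1212  0.04  ]
[ 0.5829 -0.3052  0.04  ]
[ 0.3907 -0.3037  0.04  ]
```

Call:
jog_arm(deltas=[0.7, 0.1, 0.1, 0, 0, 0, 0, 2, 0.26, 0.28, 0, 0, 0, 0, 3.8, 0.26, 0.28, 0, 0, 0, 0, 5.6, 0.26, 0.28, 0, 0, 0, 0, 7.4, 0.26, 0.28, 0, 0, 0, 0, 9.2, 0.26, 0.28, 0, 0, 0, 0, 11, 0.26, 0.28, 0, 0, 0, 0, 12.6, 0.26, 0.28, 0, 0, 0, 0, 13.8, 0.26, 0.28, 0, 0, 0, 0, 14.5, 0.26, 0.28, 0, 0, 0, 0, 14.8, 0.26, 0.28, 0, 0, 0, 0, 14.8, 0.26, 0.28, 0, 0, 0, 0])

```text
clock: 13.25
ee_pos: [0.4853, -0.2037, 0.1469]
orientation: [55.3, 90.0, -34.7]
force: [-0.1, 1.0, -4.7]
gripper_width: 0.017
```

```bash
python3 st.py; python3 - <<'E'
from h import *
for cam in ['scene','side']:
    im=ctrl.grab_frame(cam)
    im=cv2.resize(im[90:290,200:460],(780,600),interpolation=2)
    cv2.imwrite(f'pics/{cam}11.png',im[:,:,::-1])
E
```

```text
13.25 [ 0.48532856 -0.20367036  0.14694986] [ 55.3318645   89.97087247 -34.66664814] [-0.12615272  0.96597831 -4.72557633] [ 0.02507155 -0.07479717  0.03912472] 0.017031856714386232
```

View pics/scene11.png

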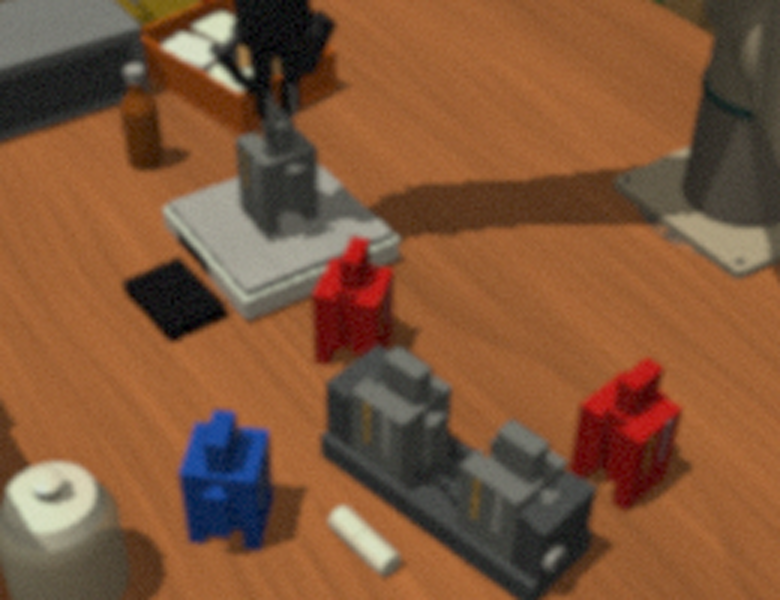

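View pics/side11.png

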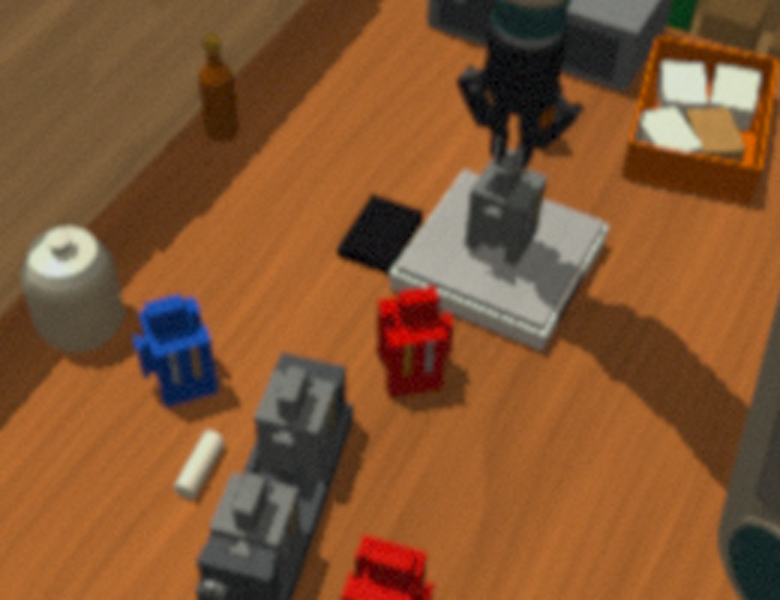

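Just above the plate and centred. I'll lower the last 9 mm gently.

Call:
jog_arm(deltas=[0.2, 0, 0, 0, 0, 0, 0, 0.4, 0, 0, 0, 0, 0, 0, 0.6, 0, 0, 0, 0, 0, 0, 0.75, 0, 0, 0, 0, 0, 0, 0.75, 0, 0, 0, 0, 0, 0])

```text
clock: 13.98
ee_pos: [0.4849, -0.2034, 0.139]
orientation: [-124.0, 90.0, 146.0]
force: [-0.3, -0.6, -4.6]
gripper_width: 0.017
```

Call:
jog_arm(deltas=[0.05, 0, 0, 0, 0, 0, 0, 0.1, 0, 0, 0, 0, 0, 0, 0.15, 0, 0, 0, 0, 0, 0, 0.15, 0, 0, 0, 0, 0, 0])

```text
clock: 14.48
ee_pos: [0.4854, -0.2036, 0.1381]
orientation: [76.4, 90.0, -13.6]
force: [0.3, 1.2, -3.3]
gripper_width: 0.0171
```

Call:
jog_arm(deltas=[0.05, 0, 0, 0, 0, 0, 0, 0.1, 0, 0, 0, 0, 0, 0, 0.1, 0, 0, 0, 0, 0, 0])

```text
clock: 14.85
ee_pos: [0.4859, -0.2036, 0.1379]
orientation: [80.4, 89.9, -9.6]
force: [-0.4, 2.6, 5.9]
gripper_width: 0.0172
```

Seated: the force has turned from −4.6 to +5.9 N. I'll open and retreat straight up.

Call:
jog_arm(deltas=[0, 0, 0, 0, 0, 0, 0.3, 0, 0, 0, 0, 0, 0, 0.5, 0, 0, 0, 0, 0, 0, 0.6, 0, 0, 0, 0, 0, 0, 0.6, 0, 0, 0, 0, 0, 0, 0.6])

```text
clock: 15.48
ee_pos: [0.485, -0.2036, 0.1366]
orientation: [-82.1, 90.0, -172.1]
force: [0.2, -1.1, -0.3]
gripper_width: 0.0513
```

```bash
python3 st.py; python3 - <<'E'
from h import *
im=ctrl.grab_frame('wrist'); cv2.imwrite('pics/w12.png',im[:,:,::-1])
E
```

```text
15.475 [ 0.48504459 -0.20358136  0.13661942] [ -82.05008912   89.99168358 -172.05321171] [ 0.15565566 -1.12083598 -0.27551131] [-0.03585776  0.01025877  0.01892277] 0.05126641784205089
```

View pics/w12.png

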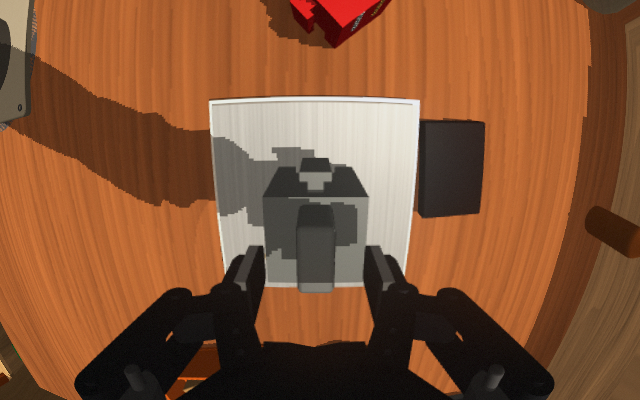

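Fingers are clear on both sides of the grip, which spans columns 297–335 between fingers at 262 and 368. Moving up.

Call:
jog_arm(deltas=[-1, 0, 0, 0, 0, 0, 0.6, -3, 0, 0, 0, 0, 0, 0.6, -7, 0, 0, 0, 0, 0, 0.6, -12, 0, 0, 0, 0, 0, 0.6, -16, 0, 0, 0, 0, 0, 0.6, -20, 0, 0, 0, 0, 0, 0.6, -22, 0, 0, 0, 0, 0, 0.6, -22, 0, 0, 0, 0, 0, 0.6])

```text
clock: 16.52
ee_pos: [0.4861, -0.2041, 0.3595]
orientation: [59.9, 89.7, -30.1]
force: [1.0, -0.1, 0.3]
gripper_width: 0.0513
```

```bash
python3 st.py; python3 - <<'E'
from h import *
for cam in ['scene','side','wrist']:
    im=ctrl.grab_frame(cam)
    if cam!='wrist': im=cv2.resize(im[90:290,200:460],(780,600),interpolation=2)
    cv2.imwrite(f'pics/{cam}13.png',im[:,:,::-1])
E
```

```text
16.525 [ 0.4861491  -0.20414099  0.35946224] [ 59.93069972  89.70183222 -30.068142  ] [ 0.97789231 -0.10091504  0.29586587] [-0.0135908   0.02067602 -0.05278883] 0.05130838411930736
```

View pics/scene13.png

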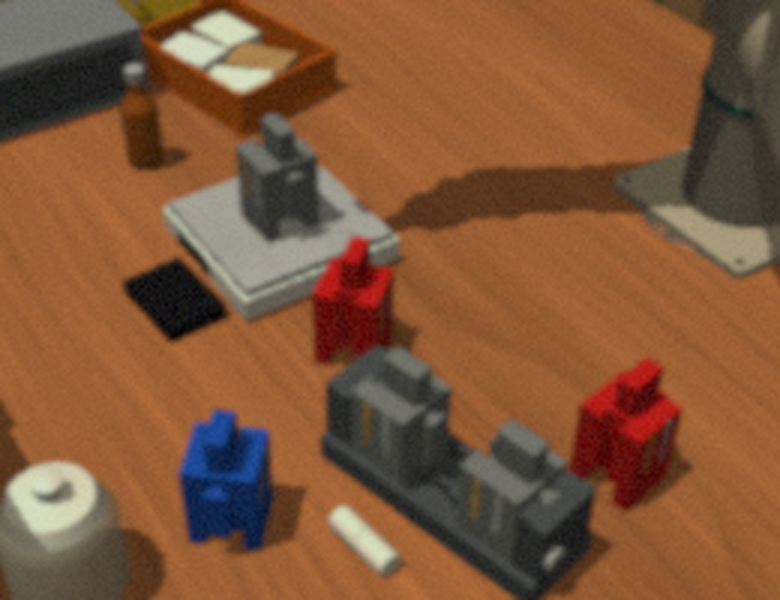

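View pics/wrist13.png

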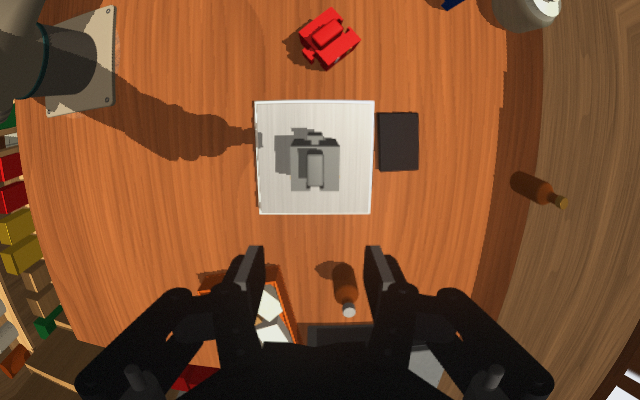

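View pics/side13.png

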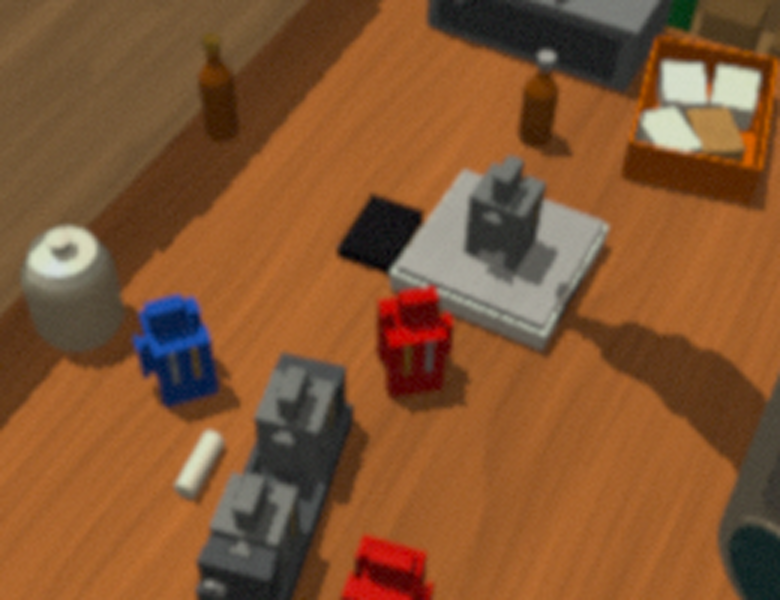

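```bash
python3 -c "
from rig import ctrl
print(ctrl.sign_off())"
```

```text
the job is handed in; nothing more can be done
None
```

The middle cassette was the released one. It now stands upright near the middle of the scale's plate, and I handed the job in at about 17 s of the 64 s allowed.

- **Finding it:** I tugged the middle cassette first. It kept rising past 4 mm at a steady 4 to 5 N, so I didn't tug the other two.
- **Moving it:** I lifted it straight up about 188 mm before moving sideways. It stayed plumb on the way to the scale. I lowered it slowly until the force turned from −4.6 N to +5.9 N, then opened the gripper and backed away upwards.
- **Last checks:** The final pictures show it upright about mid-plate, and the tool force was back near zero. The other two cassettes look fully home. The coin roll, stamp pad, spray bottle and the red and blue look-alikes show no visible movement. The calculator was outside my last close-up crops, but the arm never went near it.
- **Disagreements:** The three cameras differed by up to about 10 mm on where the plate's centre is, so I used a blend. For the rack they differed by a few millimetres, and I followed the wrist camera. The gripper read 17 to 18 mm on a grip given as 20 mm, but nothing slipped.

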